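Pin the stop of a gravity-feed lane and load a carton

ROBOT

A 6-joint arm with a two-finger parallel gripper is mounted at the origin on the work surface. World frame = base frame: x ahead of the robot, y to its left, z up, the work surface at z = 0. Lengths are in m, angles in rad, forces in N, time in s.
With the tool pointing down it reaches from about 0.35 to 0.775 m from the base axis. Payload 7.3 kg.
Tool frame: the origin (TCP) lies between the finger pads; the fingertips stand ahead of it and the grasp point (between the pads) lies 6 mm ahead of it (robot.tip_extent is the x of the fingertips in the tool frame, in m); x points along the fingers, z is the direction in which the jaws open and shut, and the axes are right-handed (so a half turn about x gives the same grasp; the last joint's range is limited). The gripper opens to 92 mm and grips with 3 to 60 N. Pads are 19 mm wide; open, the fingers measure 130 mm over their backs; the gripper's body (75 mm by 190 mm) begins 47 mm behind the grasp point.
Start: joints at [1.033, 0.342, 1.524, -0, 1.275, -0.146], TCP at [0.2, 0.485, 0.252] pointing down, gripper open.
Joint ranges: [-2.53, 2.53], [-0.77, 2.02], [0.04, 2.7], [-1, 4.14], [0.28, 2.66], [-3.11, 3.11]. Speed limits (rad/s): [2.57, 2.57, 3.14, 3.14, 3.14, 3.14].

INTERFACE

Orientations are given as [roll, pitch, yaw] about the fixed x, y, z axes, in that order (R = Rz(yaw) Ry(pitch) Rx(roll)).
In Python, from cell import robot gives the robot as it stands. The module is installed in compiled form; this text tells all that it offers.
- The arm moves only by the shell command python3 -m creep 'ROWS' [FORCE]. ROWS is JSON, a list of rows, each an object with "translation": the shift along the tool's x, y, z in m, a list of three; "twist": the turn, a rotation vector about the tool's x, y, z in rad, a list of three; "hand": the opening in per cent of the stroke, from 0 (shut) to 100 (fully open). A call has 1 to 5 rows; each row is the pose to reach, as a shift and turn from the pose measured when the call began, along the tool's axes at that moment; what a row does not reach only later rows make up. A row lasts 1/10 s, in which the tool goes at most 50 mm and 8.59 degrees, less where a joint would pass 70% of its speed; a pose out of reach is approached as far as the arm can. A call with a gripper value outside its range is refused whole. The fingers move at their own pace and stop on an object; FORCE is the grip in N (left out, the last holds). Time passes only in rows, so rows that repeat a pose let the fingers close. It gives the time, the measured TCP pose, the force and the opening at its end, in the units of the state.
- robot.observe(): the state, without advancing time (a new reading comes with each control period).
- robot.read_camera(name): name is "scene" or "side" or "wrist"; returns the picture (420x560x3 uint8, blue, green, red); there is no depth.
- robot.calibration(name): a dict with "intrinsics" (3x3 intrinsics, pixels), "cam_to_world" (4x4, takes a point from camera to world coordinates); the wrist camera has in their place "mount" (4x4, takes a point from camera to tool coordinates, whose origin is the TCP and whose axes are the tool frame's). Camera axes: x right, y up, looking along -z (the intrinsics and any distortion apply to the point x, -y, -z); pixel columns grow to the right and rows downward; lengths in m; the calibration is good to about 2 mm. A picture is of the moment at which its call begins: read the wrist's pose just before it. calibration takes no time and is no camera call.
- robot.hand_in(): hands the job in, once; it reports no verdict.
The state is a dict: "time": time; "qpos": joint angles; "qvel": joint speeds; "joint_efforts": joint torques, N m; "tool_pos": TCP position; "tool_rot": TCP orientation; "contact_force": force on the tool from outside, world axes, zero at the start; "torque": the same for the moment, N m; "opening": finger opening in m.
Only numpy, scipy, OpenCV 4.12 (cv2) and the standard library are available. Lean on these libraries where they do the work, as an engineer would, in place of code of your own. Each camera call takes 0.05 s, during which the arm holds its last target. There are 200 camera calls.

TASK

Get the sloping gravity-feed lane ready for stock: slide its stop all the way down the slope to its end position, then lock it by pushing the long flat-handled steel pin from the wooden holder down through the stop's eyelet and the lane until its collar sits on the stop. Then load the small carton onto the lane, right way up and lengthwise along the slope, so that it rests square against the upper side of the stop. Leave the knob-headed pin, the tape roll and the big carton where they are.

Things in the scene. Friction and masses are not known exactly. Their poses are not given: they have to be found in the camera images.
- deck: Slick bare-metal lane plate, 20 mm thick, fixed, sloping 30 degrees down sideways, to the robot's right. Origin: centre of its 19 mm round through hole, on the top face, 90 mm above the bench; x up the slope, y across, z square out of the plate. It spans x -50 to 250, y +-85 mm; side lips 18 mm high at y +-84 to 92. A carton let go on it slides down to the stop. Free space below the hole.
- stop (a joint): Slide of the dark steel stop along the lane, in m: 0 = fully down against its end, its eyelet right over the lane's hole; grows up the slope, to 0.14. It stays where it is left; about 3 N pushes it down the slope. A flange 12 mm thick lies on the lane, 60 mm wide, from 30 mm below to 45 mm above the eyelet's centre; a fence stands across the lane at its upslope end.
- stop_eye (a point): Centre of the stop's eyelet at the flange's top face, 12 mm above the lane: a 17 mm round hole, axis square to the lane. Axes as the lane's; moves with the stop.
- stop_fence (a point): Middle of the fence's upslope face, at the lane's surface, 57 mm upslope of the eyelet's centre. The fence is 140 mm wide, 45 mm high (square to the lane) and 12 mm thick. Axes as the lane's; moves with the stop.
- holder: Fixed plywood pin holder, a bridge 150 x 60 mm and 90 mm high whose 12 mm top plate has two 17 mm holes 40 mm either side of its middle, along its x. A pin hangs upright by its collar in each. Origin: centre of its underside on the bench, z up.
- pin: Long steel locking pin, 0.13 to 0.21 kg: round shank 14 mm thick, 64 mm long, last 12 mm tapered to 7; round collar 28 mm wide, 6 thick; above it a flat handle tab 34 mm wide (x), 12 thick (y), its top 58 mm above the collar's underside. Origin: centre of the collar's underside; z along the pin to the handle. Starts upright in either hole of the holder, collar on its top plate, tab turned at random.
- pin_tip (a point): Lower tip of the long pin's shank, 64 mm below the collar's underside.
- knob_pin: The other pin in the holder, to be left there: same collar, a round knob handle (32 mm wide, top 46 mm above the collar's underside) instead of a flat tab, and a shank of only 38 mm. Origin: centre of the collar's underside.
- carton: The small closed carton to load, 0.17 to 0.35 kg: 100 mm long (x), 56 mm wide (y), 70 mm high (z). Origin: centre of its underside; z up. Starts flat on the bench. Loaded against the pinned stop, its origin lies 107 mm upslope of the lane's hole.
- big_carton: Bystander: big closed carton 120 x 110 mm, 90 mm high; origin at the centre of its underside.
- tape: Bystander: roll of brown parcel tape lying flat, 100 mm wide, 48 mm high; origin at the centre of its underside.

How it is judged:
On the way, in this order (a step that is already met when the one before it is completed fails the run):
1. the stop is fully down at its end (joint below 5 mm) (value of joint stop below 0.005 m), for 0.2 s.
2. the long pin is through eyelet and lane with its collar on the stop (within 5 mm), the stop still at its end (value of joint stop below 0.006 m and z of pin in the frame of deck below 0.017 m and z of pin_tip in the frame of deck below -0.04 m and distance between pin and stop_eye below 0.008 m and angle between the z axis of pin and the z axis of deck, either way round below 0.15 rad), for 0.2 s.
3. the small carton lies on the lane, lengthwise, against the upper side of the stop (x of carton in the frame of stop_eye between 0.1 and 0.119 m and y of carton in the frame of deck between -0.055 and 0.055 m and z of carton in the frame of deck between -0.005 and 0.006 m and angle between the z axis of carton and the z axis of deck, either way round below 0.1 rad and angle between the x axis of carton and the x axis of deck, either way round below 0.2 rad and value of joint stop below 0.006 m), for 0.2 s.
At the end, for the whole second after the job is handed in: Stop within 6 mm of its lower end; long pin through eyelet and lane, collar within 5 mm of the flange, in line within 0.15 rad; small carton flat on the lane, right way up, lengthwise within 0.2 rad, within 55 mm of its middle line and 12 mm of the fence; both at rest (all of step 3 and z of pin in the frame of deck below 0.017 m and z of pin_tip in the frame of deck below -0.04 m and distance between pin and stop_eye below 0.008 m and angle between the z axis of pin and the z axis of deck, either way round below 0.15 rad and linear speed of each of carton, pin below 0.02 m/s); the robot touches nothing.
It fails at once if the knob-headed pin is moved more than 25 mm (distance of knob_pin from where it was at the start of the episode above 0.025 m).
It fails at once if the tape roll is moved more than 25 mm (distance of tape from where it was at the start of the episode above 0.025 m).
It fails at once if the big carton is moved more than 25 mm (distance of big_carton from where it was at the start of the episode above 0.025 m).
It also fails if it takes over 72 s, if anything falls off the work surface, if the arm or the gripper's body presses on something with over 40 N, if the wrist force passes 120 N, or if a joint passes its speed limit or range.

## Working session

There is one attempt and no reset: what is moved stays moved. The work goes in short steps, Python scripts to look and compute and a shell command to move; the robot and the scene stay as the last step left them, time stands still between calls to the robot, and variables do not carry over. Pictures are saved under pics/ and viewed, about 8 in all and at most 12, crops included, and the job is handed in when it is done.

```bash
ls; mkdir -p pics
python3 - <<'E'
from cell import robot
import cv2,numpy as np
s=robot.observe();print(s)
for n in("scene","side","wrist"):
    cv2.imwrite(f"pics/{n}0.png",robot.read_camera(n))
    c=robot.calibration(n);print(n,{k:np.round(v,4).tolist() for k,v in c.items()})
print(robot.tip_extent)
E
```

```text
pics
{'time': 0.0, 'qpos': array([ 1.03301789e+00,  3.42727237e-01,  1.52502875e+00,  2.53940759e-05,
        1.27538283e+00, -1.46025184e-01]), 'qvel': array([-0.00132025,  0.00052678, -0.00099724,  0.00012593,  0.00102047,
        0.00100852]), 'joint_efforts': array([-1.45113434e-03, -4.31243384e+01, -2.44214219e+01,  7.14876596e-02,
        5.58739551e-02, -1.36021331e-04]), 'tool_pos': array([0.20024401, 0.48491262, 0.25103849]), 'tool_rot': array([ 2.9798637 ,  1.56924997, -2.12428594]), 'contact_force': array([-0.36305021, -0.52016349, -0.07919886]), 'torque': array([ 0.01268104, -0.00362592,  0.0279355 ]), 'opening': 0.09188372544519208}
scene {'intrinsics': [[480.1443, 0.0, 278.5155], [0.0, 480.1443, 215.2321], [0.0, 0.0, 1.0]], 'cam_to_world': [[0.3644, -0.7107, 0.6017, 1.1099], [0.9312, 0.2866, -0.2254, -0.2261], [-0.0123, 0.6424, 0.7662, 0.8838], [0.0, 0.0, 0.0, 1.0]]}
side {'intrinsics': [[507.0037, 0.0, 283.2253], [0.0, 507.0037, 201.8212], [0.0, 0.0, 1.0]], 'cam_to_world': [[0.699, 0.3904, -0.5992, -0.1568], [-0.7151, 0.3705, -0.5928, -0.6463], [-0.0094, 0.8428, 0.5382, 0.6938], [0.0, 0.0, 0.0, 1.0]]}
wrist {'intrinsics': [[312.2973, 0.0, 277.7678], [0.0, 312.2973, 203.8502], [0.0, 0.0, 1.0]], 'mount': [[0.0001, 0.2855, -0.9584, -0.1325], [0.0007, 0.9584, 0.2855, 0.0786], [1.0, -0.0006, -0.0001, -0.0012], [0.0, 0.0, 0.0, 1.0]]}
0.025
```

View pics/scene0.png

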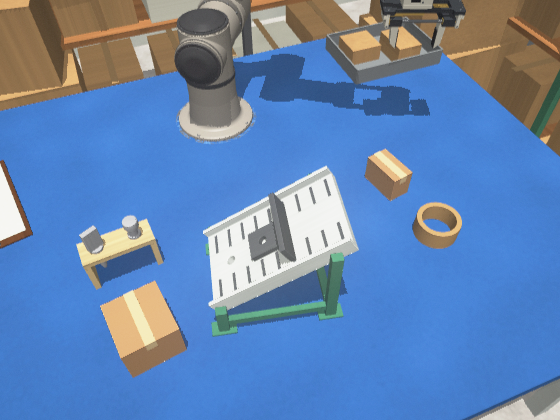

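View pics/side0.png

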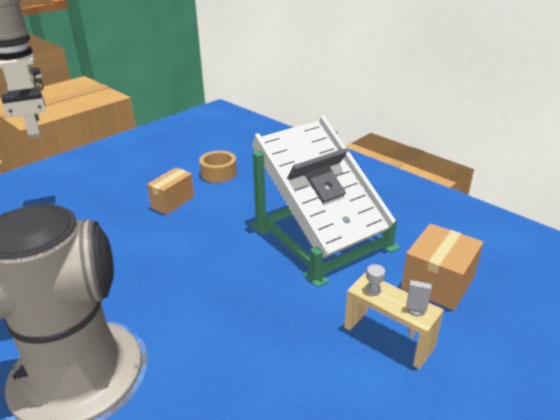

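The scene view shows the lane in the middle (hole near (231,260), eyelet near (264,241)), the holder at left (flat pin (92,240), knob pin (130,227)), and the carton at (389,174). The side view shows the same things from the other side. I'll enlarge both.

Run:
```python
import cv2
a=cv2.imread("pics/scene0.png")[130:390,70:470];cv2.imwrite("pics/sc.png",cv2.resize(a,None,fx=2,fy=2,interpolation=cv2.INTER_CUBIC))
a=cv2.imread("pics/side0.png")[105:375,140:490];cv2.imwrite("pics/sd.png",cv2.resize(a,None,fx=2.2,fy=2.2,interpolation=cv2.INTER_CUBIC))
```

```text
(no output)
```

View pics/sc.png

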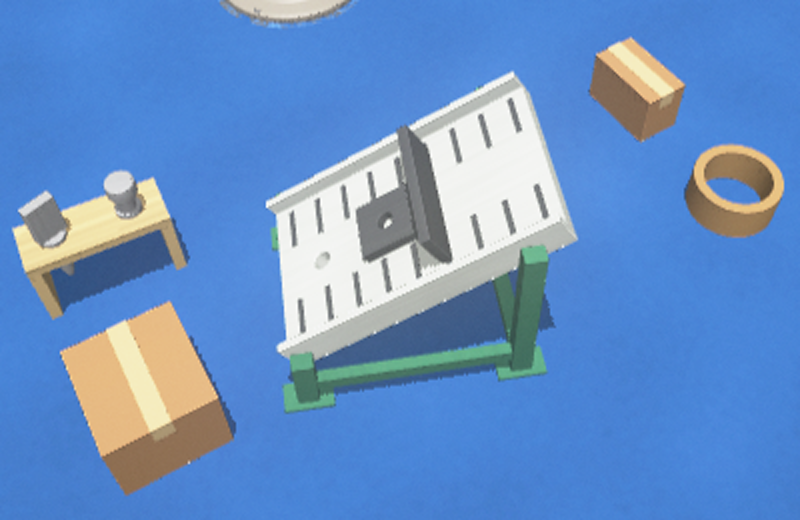

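View pics/sd.png

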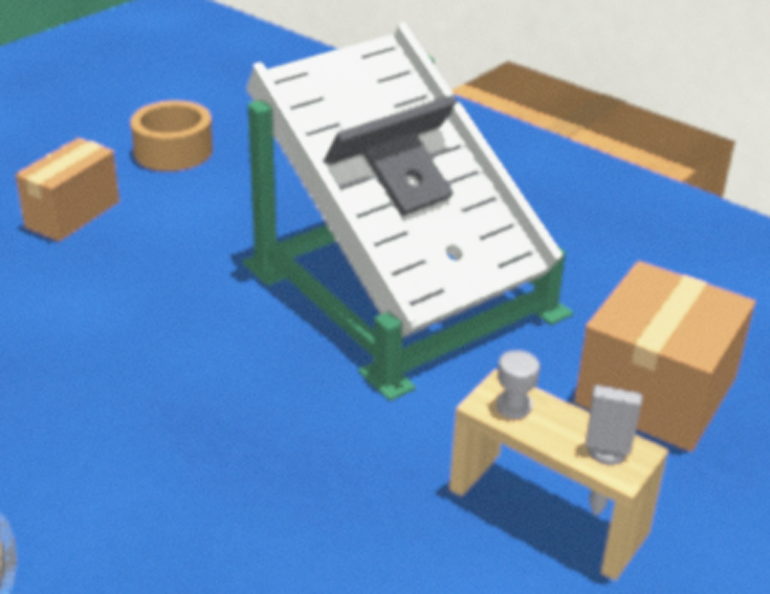

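The crops give usable points: hole (322,260) and eyelet (388,222) in the scene crop, (454,253) and (413,180) in the side crop. I can also read the lip, holder and carton corners. Next I fit the poses.

```bash
cat > h.py <<'E'
import numpy as np,cv2
from scipy.spatial.transform import Rotation as R
from scipy.optimize import least_squares
from cell import robot
def proj(n,P,T=None):
    c=robot.calibration(n);K=np.array(c["intrinsics"])
    M=np.array(c["cam_to_world"]) if T is None else T
    p=(np.atleast_2d(P)-M[:3,3])@M[:3,:3]
    q=p*[1,-1,-1]@K.T
    return q[:,:2]/q[:,2:]
def toolT(s):
    T=np.eye(4);T[:3,:3]=R.from_euler('xyz',s["tool_rot"]).as_matrix();T[:3,3]=s["tool_pos"];return T
def wristT(s): return toolT(s)@np.array(robot.calibration("wrist")["mount"])
def deckR(yaw): # yaw of upslope dir
    return (R.from_euler('z',yaw)*R.from_euler('y',-np.pi/6)).as_matrix()
def ray(n,uv,z,T=None):
    c=robot.calibration(n);K=np.array(c["intrinsics"]);M=np.array(c["cam_to_world"]) if T is None else T
    d=M[:3,:3]@(np.linalg.inv(K)@[*uv,1]*[1,-1,-1])
    return M[:3,3]+d*(z-M[2,3])/d[2]
def move(Rt,pt):
    """needed creep shift/twist from measured pose to target tool pose"""
    T=toolT(robot.observe());A=T[:3,:3]
    print("shift",np.round(A.T@(np.array(pt)-T[:3,3]),4).tolist(),"twist",np.round(R.from_matrix(A.T@Rt).as_rotvec(),4).tolist())
E
cat > fit.py <<'E'
from h import *
sc=lambda u:np.array(u)/2+[70,130]
sd=lambda u:np.array(u)/2.2+[140,105]
C={"scene":sc,"side":sd}
def fit(name,f,obs,x0):
    g=lambda x:np.concatenate([(proj(c,f(x,k))[0]-C[c](uv)) for c,k,uv in obs])
    r=least_squares(g,x0,loss="soft_l1");print(name,np.round(r.x,4).tolist());print("  res",np.round(g(r.x).reshape(-1,2),1).tolist());return r.x
def lane(x,k):
    p=np.array(k[:3],float);p[0]+=k[3]*x[3]
    return [x[0],x[1],.09]+deckR(x[2])@p
fit("lane",lane,[("scene",(0,0,0,0),(322,260)),("scene",(0,0,.012,1),(388,222)),("scene",(-.05,.088,.018,0),(268,205)),("scene",(-.05,-.088,.018,0),(280,350)),("scene",(.25,-.088,.018,0),(575,237)),("scene",(.25,.088,.018,0),(515,75)),
("side",(0,0,0,0),(454,253)),("side",(0,0,.012,1),(413,180)),("side",(.25,.088,.018,0),(260,65)),("side",(.25,-.088,.018,0),(403,25)),("side",(-.05,-.088,.018,0),(560,257))],[.5,0,1.57,.07])
def flat(x,k): return np.array([x[0],x[1],0])+R.from_euler('z',x[2]).as_matrix()@np.array(k)
fit("carton",flat,[("scene",(-.05,-.028,.07),(632,38)),("scene",(-.05,.028,.07),(597,55)),("scene",(.05,-.028,.07),(685,87)),("scene",(.05,.028,.07),(650,103)),("scene",(.05,.028,0),(641,139)),
("side",(-.05,-.028,.07),(18,173)),("side",(.05,-.028,.07),(82,140)),("side",(.05,.028,.07),(116,150)),("side",(-.05,.028,.07),(50,187)),("side",(-.05,.028,0),(55,238))],[.4,.3,0])
fit("carton2",flat,[("scene",(-.05,.028,.07),(632,38)),("scene",(-.05,-.028,.07),(597,55)),("scene",(.05,.028,.07),(685,87)),("scene",(.05,-.028,.07),(650,103)),("scene",(.05,-.028,0),(641,139)),
("side",(-.05,-.028,.07),(18,173)),("side",(-.05,.028,.07),(50,187))][:5],[.4,.3,0])
fit("holder",flat,[("scene",(-.075,-.03,.09),(28,270)),("scene",(.075,-.03,.09),(175,217)),("scene",(.075,.03,.09),(155,180)),("scene",(-.075,.03,.09),(13,230)),("scene",(-.04,0,.148),(37,203)),("scene",(.04,0,.136),(120,180)),
("side",(.075,.03,.09),(458,410)),("side",(-.075,.03,.09),(632,497)),("side",(-.075,-.03,.09),(667,452)),("side",(-.04,0,.148),(617,392)),("side",(.04,0,.136),(519,362))],[.5,-.3,1.5])
for z in (.02,.012):pass
a=[ray("scene",sc(u),.148) for u in((22,208),(50,193))];b=[ray("side",sd(u),.148) for u in((594,390),(641,395))]
print(np.round(a,4).tolist(),np.round(b,4).tolist())
# tape, big carton
print("tape",ray("scene",sc((734,175)),.048),"big",ray("scene",sc((140,365)),.09))
E
python3 fit.py
```

```text
lane [0.5613, -0.1226, 1.3502, 0.0826]
  res [[0.7, 0.4], [-0.8, -0.4], [-0.2, -0.1], [-1.3, -0.2], [-6.7, -9.2], [0.8, 0.0], [0.2, -1.8], [0.9, -2.9], [-0.4, -2.2], [-0.1, -2.0], [-0.1, -1.4]]
carton [0.4276, 0.2748, 0.0962]
  res [[-33.4, 12.9], [3.4, -2.9], [-36.5, 15.0], [0.9, -1.1], [0.5, 0.8], [26.4, 12.5], [28.4, 10.6], [-2.5, -0.8], [-3.7, -1.5], [-2.0, -0.3]]
carton2 [0.4237, 0.3219, 0.1784]
  res [[-0.0, -0.3], [-0.3, -0.5], [0.7, -0.7], [0.0, 0.3], [-0.4, 2.2]]
holder [0.4261, -0.3314, 1.6618]
  res [[-1.5, 0.8], [-2.4, -0.1], [-0.7, -1.3], [-0.2, -0.8], [-0.9, -0.5], [-0.8, 0.5], [-1.2, -2.0], [-0.3, -1.1], [-0.0, -1.8], [-0.2, -0.4], [-0.2, -1.2]]
[[0.4325, -0.3842, 0.148], [0.4237, -0.3562, 0.148]] [[0.4196, -0.3588, 0.148], [0.4383, -0.3861, 0.148]]
tape [0.59318254 0.34819334 0.048     ] big [ 0.60947594 -0.31619985  0.09      ]
```

```bash
cat >> h.py <<'E'
LX,LY,LYAW,S=.5613,-.1226,1.3502,.0826
D=deckR(LYAW);O=np.array([LX,LY,.09])
def deck(p): return O+D@np.array(p,float)
def toolR(xdir,zdir):
    x=np.array(xdir)/np.linalg.norm(xdir);z=np.array(zdir)-np.dot(zdir,x)*x;z/=np.linalg.norm(z)
    return np.stack([x,np.cross(z,x),z],1)
def st():
    s=robot.observe();print("t",round(s["time"],2),"q",np.round(s["qpos"],3),"F",np.round(s["contact_force"],1),"open",round(s["opening"],4),"deckTCP",np.round(D.T@(s["tool_pos"]-O),4));return s
E
python3 - <<'E'
from h import *
s=st();A=toolT(s)[:3,:3];print(A.round(3))
for sg in(1,-1):
    Rt=toolR(-D[:,2],sg*D[:,1]);move(Rt,deck([.175,0,.16]))
E
```

```text
t 0.15 q [ 1.033  0.343  1.525 -0.     1.275 -0.146] F [-0.2 -0.6 -0.5] open 0.0917 deckTCP [ 0.5256  0.4852 -0.1173]
[[-0.001 -0.924  0.382]
 [-0.001  0.382  0.924]
 [-1.     0.    -0.001]]
shift [-0.0645, -0.5534, -0.3533] twist [-1.6975, -0.4556, -0.384]
shift [-0.0645, -0.5534, -0.3533] twist [1.365, -0.3668, 0.4352]
```

```bash
python3 -m creep '[{"translation":[-0.05,-0.05,-0.03],"twist":[0.12,-0.03,0.04],"hand":0},{"translation":[-0.06,-0.09,-0.06],"twist":[0.25,-0.07,0.08],"hand":0},{"translation":[-0.06,-0.13,-0.085],"twist":[0.37,-0.1,0.12],"hand":0},{"translation":[-0.065,-0.17,-0.11],"twist":[0.5,-0.13,0.16],"hand":0},{"translation":[-0.065,-0.21,-0.135],"twist":[0.6,-0.16,0.2],"hand":0}]' 10
python3 -c "
from h import *
st();move(toolR(-D[:,2],-D[:,1]),deck([.175,0,.16]))"
```

```text
time: 0.65
tool_pos: [0.3344, 0.2915, 0.3166]
tool_rot: [1.195, 1.317, 1.766]
contact_force: [0.9, 0.5, 0.1]
opening: 0.0565
t 0.65 q [ 0.375  0.087  1.7    0.258  1.317 -0.257] F [0.9 0.5 0.1] open 0.0565 deckTCP [0.4203 0.312  0.019 ]
shift [-0.0961, -0.4094, 0.0222] twist [0.7593, -0.2088, 0.2359]
```

```bash
python3 -m creep '[{"translation":[-0.03,-0.04,0],"twist":[0.1,-0.03,0.03],"hand":0},{"translation":[-0.06,-0.08,0.005],"twist":[0.22,-0.06,0.07],"hand":0},{"translation":[-0.08,-0.125,0.01],"twist":[0.35,-0.09,0.11],"hand":0},{"translation":[-0.095,-0.17,0.01],"twist":[0.47,-0.13,0.15],"hand":0},{"translation":[-0.095,-0.215,0.015],"twist":[0.58,-0.16,0.18],"hand":0}]'
python3 -c "
from h import *
st();move(toolR(-D[:,2],-D[:,1]),deck([.175,0,.16]))"
```

```text
time: 1.15
tool_pos: [0.4682, 0.0989, 0.3613]
tool_rot: [1.47, 1.104, 1.435]
contact_force: [1.2, 2.0, 0.1]
opening: 0.0168
t 1.15 q [-0.241  0.15   1.564  0.466  1.489 -0.259] F [1.2 2.  0.1] open 0.0168 deckTCP [0.3052 0.1393 0.1371]
shift [-0.0206, -0.1536, 0.1134] twist [0.1752, -0.043, 0.0545]
```

```bash
python3 -m creep '[{"translation":[-0.02,-0.035,0.025],"twist":[0.06,-0.015,0.02],"hand":0},{"translation":[-0.02,-0.075,0.055],"twist":[0.12,-0.03,0.04],"hand":0},{"translation":[-0.02,-0.115,0.085],"twist":[0.175,-0.043,0.055],"hand":0},{"translation":[-0.02,-0.154,0.113],"twist":[0.175,-0.043,0.055],"hand":0},{"translation":[-0.02,-0.154,0.113],"twist":[0.175,-0.043,0.055],"hand":0}]'
python3 - <<'E'
from h import *
s=st();move(toolR(-D[:,2],-D[:,1]),deck([.175,0,.035]))
im=robot.read_camera("wrist");T=wristT(s)
for P in [[0,0,0],[S,0,.012],[S+.057,.07,0],[S+.057,-.07,0],[S+.057,.07,.045],[S+.057,-.07,.045]]:
    u=proj("wrist",deck(P),T)[0];print(u.round());cv2.circle(im,tuple(int(v) for v in u),3,(0,0,255),1)
cv2.imwrite("pics/w1.png",im)
E
```

```text
time: 1.65
tool_pos: [0.578, -0.0573, 0.31]
tool_rot: [1.584, 1.047, 1.357]
contact_force: [0.4, 0.7, -0.3]
opening: 0.0005
t 1.65 q [-0.483  0.436  1.327  0.504  1.537 -0.314] F [ 0.4  0.7 -0.3] open 0.0005 deckTCP [ 0.1683 -0.0021  0.1569]
shift [0.1219, 0.0066, -0.0017] twist [-0.0076, -0.0034, -0.0007]
[279. 340.]
[278. 280.]
[207. 222.]
[349. 221.]
[195. 240.]
[361. 240.]
```

View pics/w1.png

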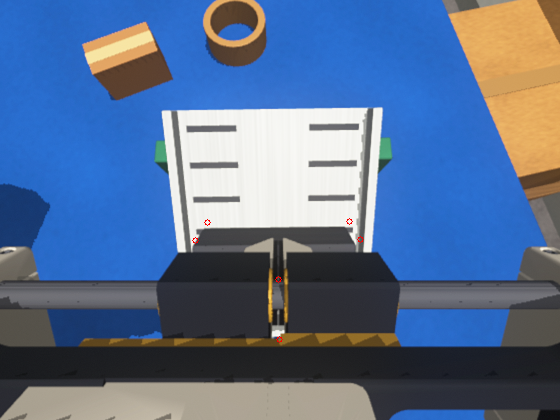

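Dark fence's upslope face spans (203..352, 228–250), about 6 mm downslope of my estimate. The fingertips are clear on its upper side. I descend and then push.

```bash
python3 -m creep '[{"translation":[0.045,0.006,-0.002],"twist":[0,0,0],"hand":0},{"translation":[0.09,0.006,-0.002],"twist":[0,0,0],"hand":0},{"translation":[0.118,0.006,-0.002],"twist":[0,0,0],"hand":0},{"translation":[0.118,0.006,-0.002],"twist":[0,0,0],"hand":0}]'
python3 -c "
from h import *
st()"
python3 -m creep '[{"translation":[0,-0.02,0],"twist":[0,0,0],"hand":0},{"translation":[0,-0.035,0],"twist":[0,0,0],"hand":0},{"translation":[0,-0.05,0],"twist":[0,0,0],"hand":0},{"translation":[0,-0.065,0],"twist":[0,0,0],"hand":0},{"translation":[0,-0.08,0],"twist":[0,0,0],"hand":0}]'
python3 -c "
from h import *
st();move(toolR(-D[:,2],-D[:,1]),deck([.0665,0,.038]))"
```

```text
time: 2.1
tool_pos: [0.5865, 0.0116, 0.2109]
tool_rot: [1.594, 1.045, 1.371]
contact_force: [0.2, 0.1, -0.7]
opening: 0.0003
t 2.1 q [-0.368  0.501  1.505  0.544  1.277 -0.343] F [ 0.2  0.1 -0.7] open 0.0003 deckTCP [0.1786 0.0047 0.0365]
time: 2.6
tool_pos: [0.5713, -0.0573, 0.1712]
tool_rot: [1.59, 1.045, 1.367]
contact_force: [0.1, 1.4, 4.3]
opening: 0.0008
t 2.6 q [-0.489  0.554  1.537  0.531  1.259 -0.486] F [0.1 1.4 4.3] open 0.0008 deckTCP [0.0977 0.0046 0.0374]
shift [-0.0007, -0.0311, 0.0047] twist [-0.0047, -0.0082, -0.0025]
```

```bash
python3 -m creep '[{"translation":[0,-0.01,0.004],"twist":[0,0,0],"hand":0},{"translation":[0,-0.018,0.004],"twist":[0,0,0],"hand":0},{"translation":[0,-0.025,0.004],"twist":[0,0,0],"hand":0},{"translation":[0,-0.03,0.004],"twist":[0,0,0],"hand":0},{"translation":[0,-0.033,0.004],"twist":[0,0,0],"hand":0}]'
python3 -c "
from h import *
st()"
python3 -m creep '[{"translation":[0,-0.002,0],"twist":[0,0,0],"hand":0},{"translation":[0,-0.004,0],"twist":[0,0,0],"hand":0},{"translation":[0,-0.004,0],"twist":[0,0,0],"hand":0}]'
python3 -c "
from h import *
st()"
```

```text
time: 3.1
tool_pos: [0.5693, -0.0856, 0.1552]
tool_rot: [1.588, 1.042, 1.364]
contact_force: [3.3, 10.7, 8.4]
opening: 0.0007
t 3.1 q [-0.534  0.587  1.527  0.525  1.258 -0.535] F [ 3.3 10.7  8.4] open 0.0007 deckTCP [0.0654 0.0003 0.0375]
time: 3.4
tool_pos: [0.5693, -0.0857, 0.1552]
tool_rot: [1.586, 1.036, 1.365]
contact_force: [3.1, 12.9, 10.8]
opening: 0.0005
t 3.4 q [-0.537  0.589  1.527  0.53   1.261 -0.542] F [ 3.1 12.9 10.8] open 0.0005 deckTCP [0.0653 0.0003 0.0376]
```

Stop is at its end (about 17 N, tip position as predicted for x=0). Next I retract and look at the eyelet on the way to the holder.

```bash
python3 -m creep '[{"translation":[0,0.015,0],"twist":[0,0,0],"hand":0},{"translation":[-0.045,0.015,0],"twist":[0,0,0],"hand":0},{"translation":[-0.09,0.01,0],"twist":[0,0,0],"hand":20},{"translation":[-0.12,-0.03,0],"twist":[0,0,0],"hand":60},{"translation":[-0.13,-0.075,0],"twist":[0,0,0],"hand":80}]'
python3 -m creep '[{"translation":[0,-0.045,0],"twist":[0,0,0],"hand":80},{"translation":[0,-0.065,0],"twist":[0,0,0],"hand":80},{"translation":[0,-0.065,0],"twist":[0,0,0],"hand":80},{"translation":[0,-0.065,0],"twist":[0,0,0],"hand":80}]'
python3 - <<'E'
from h import *
s=st();im=robot.read_camera("wrist");T=wristT(s);np.save("w2T.npy",T)
for P in [[0,0,.012],[-.03,.03,.012],[-.03,-.03,.012],[.045,.07,.045],[.045,-.07,.045]]:
    print(proj("wrist",deck(P),T)[0].round(1).tolist())
u=proj("wrist",deck([0,0,.012]),T)[0]
x,y=int(u[0])-100,max(0,int(u[1])-75);print(x,y)
cv2.imwrite("pics/w2f.png",im);cv2.imwrite("pics/w2.png",cv2.resize(im[y:y+150,x:x+200],None,fx=4,fy=4,interpolation=cv2.INTER_CUBIC))
E
```

```text
time: 3.9
tool_pos: [0.5423, -0.2154, 0.2324]
tool_rot: [1.572, 1.041, 1.355]
contact_force: [-0.1, -0.2, -0.0]
opening: 0.0197
time: 4.3
tool_pos: [0.5304, -0.2692, 0.1996]
tool_rot: [1.574, 1.04, 1.356]
contact_force: [-0.7, 1.4, 0.2]
opening: 0.0522
t 4.3 q [-0.811  0.644  1.281  0.432  1.538 -0.679] F [-0.7  1.4  0.2] open 0.0522 deckTCP [-0.075  -0.0019  0.1698]
[278.1, 113.4]
[245.6, 147.1]
[310.5, 147.3]
[185.5, 51.3]
[370.9, 51.6]
178 38
```

View pics/w2.png

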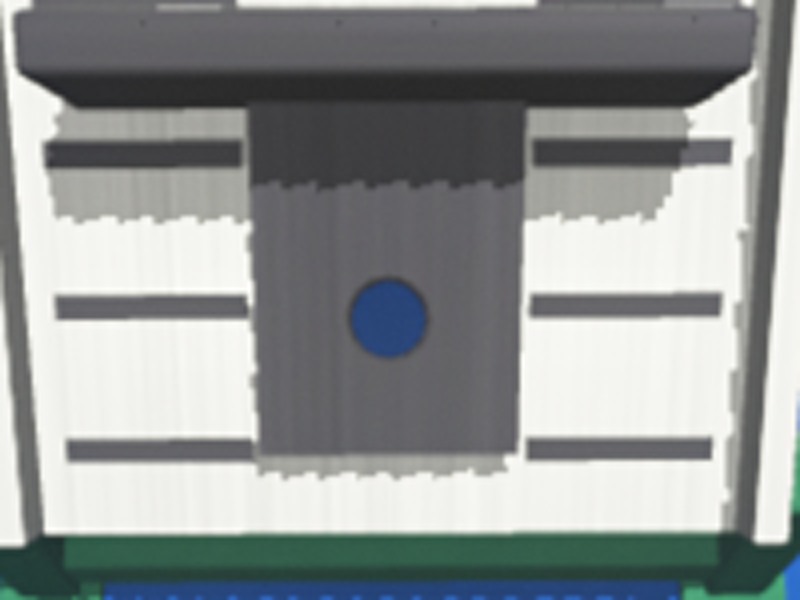

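Eyelet centre is at crop (389,317), i.e. pixel (275.2,117.2), about 3 mm from the predicted (278,113). I'll apply a partial correction and go above the pin.

```bash
cat >> h.py <<'E'
O=O+D@[-.0025,.002,0]
def vert(yaw): return toolR([0,0,-1],[np.cos(yaw),np.sin(yaw),0])
PIN=np.array([.4297,-.3712])
E
python3 - <<'E'
from h import *
st();move(vert(np.radians(25)),[.447,-.407,.25])
E
```

```text
t 4.35 q [-0.81   0.643  1.281  0.432  1.538 -0.679] F [-0.5 -0.1  0.5] open 0.056 deckTCP [-0.0718 -0.0041  0.17  ]
shift [-0.1203, -0.1068, -0.0521] twist [-0.6371, 0.1724, -0.511]
```

```bash
python3 -m creep '[{"translation":[-0.04,-0.02,-0.01],"twist":[-0.1,0.02,-0.08],"hand":60},{"translation":[-0.07,-0.04,-0.02],"twist":[-0.2,0.05,-0.16],"hand":60},{"translation":[-0.1,-0.06,-0.03],"twist":[-0.3,0.08,-0.24],"hand":60},{"translation":[-0.12,-0.08,-0.04],"twist":[-0.41,0.11,-0.33],"hand":60},{"translation":[-0.12,-0.1,-0.05],"twist":[-0.52,0.14,-0.42],"hand":60}]'
python3 -c "
from h import *
st();move(vert(np.radians(25)),[.447,-.407,.25])"
```

```text
time: 4.85
tool_pos: [0.4515, -0.4029, 0.257]
tool_rot: [1.245, 1.484, 1.57]
contact_force: [0.9, -0.5, 0.5]
opening: 0.0554
t 4.85 q [-0.882  0.521  1.227  0.055  1.46  -1.215] F [ 0.9 -0.5  0.5] open 0.0554 deckTCP [-0.1716  0.0438  0.2934]
shift [0.0066, -0.003, -0.0058] twist [-0.1113, 0.0322, -0.0803]
```

```bash
python3 -m creep '[{"translation":[0.007,-0.003,-0.006],"twist":[-0.1113,0.032,-0.08],"hand":60},{"translation":[0.007,-0.003,-0.006],"twist":[-0.1113,0.032,-0.08],"hand":60},{"translation":[0.007,-0.003,-0.006],"twist":[-0.1113,0.032,-0.08],"hand":60}]'
python3 - <<'E'
from h import *
s=st();im=robot.read_camera("wrist");T=wristT(s);np.save("w3T.npy",T)
print(proj("wrist",[[*PIN,.148],[*PIN,.096],[.4225,-.2916,.136]],T).round(1).tolist())
u=proj("wrist",[*PIN,.148],T)[0];x,y=int(u[0])-100,max(0,int(u[1])-100);print(x,y)
cv2.imwrite("pics/w3.png",cv2.resize(im[y:y+150,x:x+200],None,fx=4,fy=4,interpolation=cv2.INTER_CUBIC))
E
```

```text
time: 5.15
tool_pos: [0.4478, -0.4053, 0.2509]
tool_rot: [0.415, 1.569, 0.85]
contact_force: [-0.1, 0.6, 0.1]
opening: 0.0553
t 5.15 q [-0.863  0.489  1.294  0.002  1.358 -1.299] F [-0.1  0.6  0.1] open 0.0553 deckTCP [-0.1775  0.0469  0.2897]
[[277.2, 164.3], [277.2, 155.0], [314.4, 58.6]]
177 64
```

View pics/w3.png

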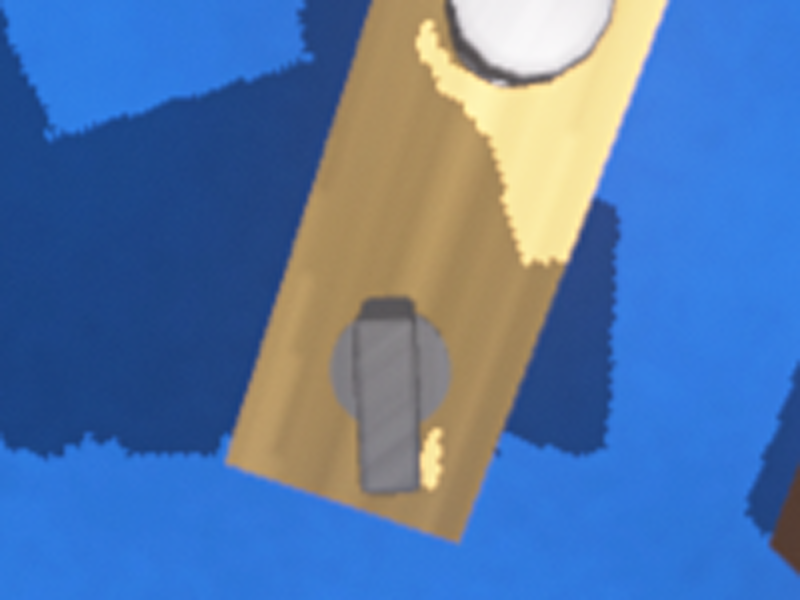

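The tab's top is at crop (387,404), aligned with the jaws to about 2° and about 1.5–3 mm off in tool z. The knob pin is at the top (530,20), well clear. I go down and grip.

Run:
```python
from h import *
yaw=np.radians(25)
p=PIN-.0018*np.array([np.cos(yaw),np.sin(yaw)]);move(vert(yaw+.035),[*p,.131])
```

```text
shift [0.1196, 0.039, -0.0037] twist [-0.0363, 0.0017, -0.0008]
```

```bash
python3 -m creep '[{"translation":[0.02,0.039,-0.004],"twist":[-0.036,0,0],"hand":60},{"translation":[0.05,0.039,-0.004],"twist":[-0.036,0,0],"hand":60},{"translation":[0.085,0.039,-0.004],"twist":[-0.036,0,0],"hand":60},{"translation":[0.119,0.039,-0.004],"twist":[-0.036,0,0],"hand":60},{"translation":[0.119,0.039,-0.004],"twist":[-0.036,0,0],"hand":60}]'
python3 -c "
from h import *
s=st();print(s['tool_pos'])"
python3 -m creep '[{"translation":[0,0,0],"twist":[0,0,0],"hand":0},{"translation":[0,0,0],"twist":[0,0,0],"hand":0},{"translation":[0,0,0],"twist":[0,0,0],"hand":0},{"translation":[0,0,0],"twist":[0,0,0],"hand":0},{"translation":[0,0,0],"twist":[0,0,0],"hand":0}]' 12
python3 -m creep '[{"translation":[0,0,0],"twist":[0,0,0],"hand":0},{"translation":[0,0,0],"twist":[0,0,0],"hand":0},{"translation":[0,0,0],"twist":[0,0,0],"hand":0}]' 40
```

```text
time: 5.7
tool_pos: [0.4265, -0.3701, 0.1275]
tool_rot: [1.557, 1.56, 2.026]
contact_force: [0.2, 0.0, 0.3]
opening: 0.0547
t 5.7 q [-0.852  0.542  1.571  0.003  1.038 -1.323] F [0.2 0.  0.3] open 0.0547 deckTCP [-0.2134  0.0754  0.168 ]
[ 0.42650936 -0.37005511  0.12750351]
time: 6.2
tool_pos: [0.4268, -0.3703, 0.1284]
tool_rot: [1.503, 1.562, 1.972]
contact_force: [-0.3, 0.6, 0.4]
opening: 0.0196
time: 6.5
tool_pos: [0.4268, -0.3704, 0.1287]
tool_rot: [1.49, 1.562, 1.959]
contact_force: [-0.4, 1.5, 1.9]
opening: 0.012
```

Gripped at 12 mm opening (tab thickness). Lifting straight up.

```bash
python3 -m creep '[{"translation":[-0.03,0,0],"twist":[0,0,0],"hand":0},{"translation":[-0.065,0,0],"twist":[0,0,0],"hand":0},{"translation":[-0.1,0,0],"twist":[0,0,0],"hand":0},{"translation":[-0.14,0,0],"twist":[0,0,0],"hand":0},{"translation":[-0.16,0,0],"twist":[0,0,0],"hand":0}]'
python3 - <<'E'
from h import *
st()
# pin origin in tool: collar underside ahead of TCP by .1287-.09=.0387 ; target above eyelet with tip 25mm above flange
L=.0387
move(toolR(-D[:,2],-D[:,1]),deck([0,0,.012+.064+.025+L]))
E
```

```text
time: 7.0
tool_pos: [0.4278, -0.3722, 0.2921]
tool_rot: [1.195, 1.566, 1.664]
contact_force: [0.3, 0.1, -2.1]
opening: 0.0118
t 7.0 q [-0.853  0.396  1.331  0.003  1.419 -1.322] F [ 0.3  0.1 -2.1] open 0.0118 deckTCP [-0.1327  0.0736  0.3114]
shift [0.0832, 0.1077, 0.1844] twist [0.6734, -0.1803, 0.4977]
```

```bash
python3 -m creep '[{"translation":[0,0.02,0.035],"twist":[0.1,-0.03,0.08],"hand":0},{"translation":[0,0.04,0.07],"twist":[0.2,-0.06,0.16],"hand":0},{"translation":[0,0.06,0.1],"twist":[0.31,-0.08,0.23],"hand":0},{"translation":[0,0.08,0.13],"twist":[0.42,-0.11,0.31],"hand":0},{"translation":[0,0.09,0.15],"twist":[0.53,-0.14,0.39],"hand":0}]'
python3 - <<'E'
from h import *
s=st();L=.0387
move(toolR(-D[:,2],-D[:,1]),deck([0,0,.012+.064+.025+L]))
E
```

```text
time: 7.5
tool_pos: [0.522, -0.2218, 0.2927]
tool_rot: [1.502, 1.153, 1.431]
contact_force: [-0.2, -0.4, -2.1]
opening: 0.0119
t 7.5 q [-0.717  0.489  1.25   0.348  1.636 -0.664] F [-0.2 -0.4 -2.1] open 0.0119 deckTCP [0.0126 0.0146 0.2283]
shift [0.0889, -0.0056, 0.0169] twist [0.1404, -0.0401, 0.1043]
```

```bash
python3 -m creep '[{"translation":[0.02,-0.01,0.01],"twist":[0.07,-0.02,0.05],"hand":0},{"translation":[0.05,-0.006,0.017],"twist":[0.14,-0.04,0.104],"hand":0},{"translation":[0.08,-0.006,0.017],"twist":[0.14,-0.04,0.104],"hand":0},{"translation":[0.089,-0.006,0.017],"twist":[0.14,-0.04,0.104],"hand":0},{"translation":[0.089,-0.006,0.017],"twist":[0.14,-0.04,0.104],"hand":0}]'
python3 - <<'E'
from h import *
s=st();L=.0387;A=toolT(s)
move(toolR(-D[:,2],-D[:,1]),deck([0,0,.012+.064+.025+L]))
tip=(A@[L+.064,0,0,1])[:3];base=(A@[L,0,0,1])[:3]
out=[]
for n in("scene","side"):
    im=robot.read_camera(n);P=proj(n,[tip,base,deck([0,0,.012])]);print(n,P.round(1).tolist())
    x,y=(P[2].round().astype(int)-[50,60]);print(x,y)
    out.append(cv2.resize(im[y:y+100,x:x+100],None,fx=4,fy=4,interpolation=cv2.INTER_CUBIC))
cv2.imwrite("pics/ins1.png",np.hstack(out))
E
```

```text
time: 8.0
tool_pos: [0.5432, -0.1921, 0.2085]
tool_rot: [1.576, 1.047, 1.356]
contact_force: [-0.1, 0.9, -1.4]
opening: 0.0118
t 8.0 q [-0.705  0.571  1.388  0.46   1.461 -0.602] F [-0.1  0.9 -1.4] open 0.0118 deckTCP [-0.0004  0.0004  0.1385]
shift [-0.0012, 0.0004, 0.0004] twist [-0.0, -0.0029, -0.0006]
scene [[219.9, 252.0], [199.5, 236.9], [227.1, 257.5]]
177 197
side [[352.7, 211.4], [365.3, 195.1], [348.6, 216.7]]
299 157
```

View pics/ins1.png

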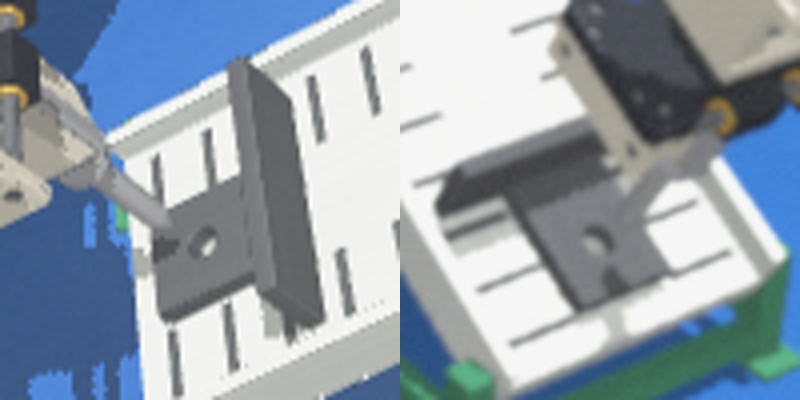

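Scene: tip (172,224) points at the eyelet (203,242), as predicted. In the side crop the tip (~626,220) looks perhaps 3 px right of prediction. I lower it closer and check enlarged.

```bash
python3 -m creep '[{"translation":[0.01,0,0],"twist":[0,0,0],"hand":0},{"translation":[0.018,0,0],"twist":[0,0,0],"hand":0},{"translation":[0.018,0,0],"twist":[0,0,0],"hand":0}]'
python3 - <<'E'
from h import *
s=st();L=.0387;A=toolT(s)
move(toolR(-D[:,2],-D[:,1]),deck([0,0,.012+.064+.025+L]))
tip=(A@[L+.064,0,0,1])[:3];base=(A@[L,0,0,1])[:3]
out=[]
for n in("scene","side"):
    im=robot.read_camera(n);cv2.imwrite(f"pics/{n}_ins2.png",im);P=proj(n,[tip,base,deck([0,0,.012])]);print(n,P.round(1).tolist())
    x,y=(P[0].round().astype(int)-[25,37]);print(x,y)
    out.append(cv2.resize(im[y:y+60,x:x+50],None,fx=8,fy=8,interpolation=cv2.INTER_CUBIC))
cv2.imwrite("pics/ins2.png",np.hstack(out))
E
```

```text
time: 8.4
tool_pos: [0.5458, -0.1839, 0.1944]
tool_rot: [1.569, 1.048, 1.35]
contact_force: [-0.3, 0.1, -1.6]
opening: 0.0119
t 8.4 q [-0.692  0.579  1.415  0.467  1.421 -0.608] F [-0.3  0.1 -1.6] open 0.0119 deckTCP [-1.00e-04 -3.00e-04  1.22e-01]
shift [-0.0177, 0.0, -0.0003] twist [0.0013, 0.0001, 0.0009]
scene [[224.9, 256.0], [205.1, 241.3], [227.1, 257.5]]
200 219
side [[350.0, 215.1], [362.2, 199.2], [348.6, 216.7]]
325 178
```

View pics/ins2.png

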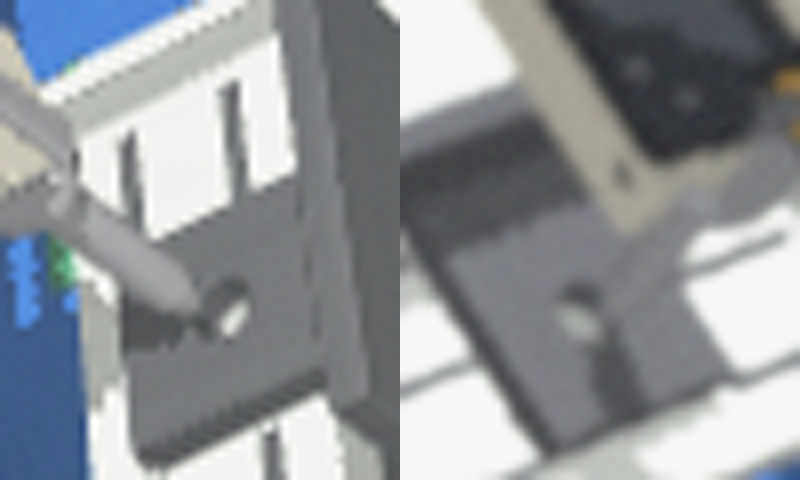

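Run:
```python
from h import *
b=deck([0,0,.02]);J=[];r=[]
for n,e in(("scene",(1.6,-1.3)),("side",(-2.85,-1.1))):
    j=np.stack([(proj(n,b+D[:,k]*.01)-proj(n,b))[0]/10 for k in range(3)],1);print(j.round(2));J.append(j);r+=e
J=np.vstack(J);x=np.linalg.lstsq(J,r,rcond=None)[0];print("mm deck x,y,z",x.round(2),(J@x-r).round(1))
```

```text
[[ 0.41 -0.04 -0.3 ]
 [-0.2  -0.41 -0.22]]
[[-0.25 -0.38  0.18]
 [-0.39  0.15 -0.24]]
mm deck x,y,z [ 4.04  2.88 -1.4 ] [ 0.4 -0.4  0.5  0.3]
```

```bash
python3 -m creep '[{"translation":[0,0.003,-0.0025],"twist":[0,0,0],"hand":0},{"translation":[0.005,0.003,-0.0025],"twist":[0,0,0],"hand":0},{"translation":[0.01,0.003,-0.0025],"twist":[0,0,0],"hand":0},{"translation":[0.014,0.003,-0.0025],"twist":[0,0,0],"hand":0},{"translation":[0.017,0.003,-0.0025],"twist":[0,0,0],"hand":0}]'
python3 -c "
from h import *
s=st();print('F deck',(D.T@s['contact_force']).round(1),s['torque'].round(2))"
```

```text
time: 9.0
tool_pos: [0.5463, -0.1729, 0.1815]
tool_rot: [1.567, 1.048, 1.347]
contact_force: [1.6, -0.6, 0.4]
opening: 0.0119
t 9.0 q [-0.678  0.583  1.448  0.474  1.381 -0.614] F [ 1.6 -0.6  0.4] open 0.0119 deckTCP [0.0029 0.0016 0.1054]
F deck [-0.  -1.7  0.4] [-0.35 -0.09 -0.19]
```

It entered, with only light side force. I ease y back by about 1 mm and continue.

```bash
python3 -m creep '[{"translation":[0.003,0,0.001],"twist":[0,0,0],"hand":0},{"translation":[0.008,0,0.001],"twist":[0,0,0],"hand":0},{"translation":[0.013,0,0.001],"twist":[0,0,0],"hand":0},{"translation":[0.018,0,0.001],"twist":[0,0,0],"hand":0}]'
python3 -c "
from h import *
s=st();print('F deck',(D.T@s['contact_force']).round(1),s['torque'].round(2))"
```

```text
time: 9.4
tool_pos: [0.5493, -0.164, 0.1655]
tool_rot: [1.567, 1.048, 1.348]
contact_force: [0.4, -0.2, -1.9]
opening: 0.012
t 9.4 q [-0.663  0.597  1.471  0.482  1.342 -0.619] F [ 0.4 -0.2 -1.9] open 0.012 deckTCP [0.0029 0.0007 0.0869]
F deck [-1.1 -0.4 -1.6] [-0.46  0.11 -0.03]
```

```bash
python3 -m creep '[{"translation":[0.007,0,0],"twist":[0,0,0],"hand":0},{"translation":[0.014,0,0],"twist":[0,0,0],"hand":0},{"translation":[0.021,0,0],"twist":[0,0,0],"hand":0},{"translation":[0.027,0,0],"twist":[0,0,0],"hand":0},{"translation":[0.031,0,0],"twist":[0,0,0],"hand":0}]'
python3 -c "
from h import *
s=st();print('F deck',(D.T@s['contact_force']).round(1),s['torque'].round(2))"
python3 -m creep '[{"translation":[0.002,0,0],"twist":[0,0,0],"hand":0},{"translation":[0.004,0,0],"twist":[0,0,0],"hand":0},{"translation":[0.006,0,0],"twist":[0,0,0],"hand":0}]'
python3 -c "
from h import *
s=st();print('F deck',(D.T@s['contact_force']).round(1),s['torque'].round(2))"
```

```text
time: 9.9
tool_pos: [0.5526, -0.1485, 0.138]
tool_rot: [1.568, 1.048, 1.349]
contact_force: [-0.4, -0.3, -2.1]
opening: 0.0123
t 9.9 q [-0.639  0.623  1.511  0.498  1.275 -0.632] F [-0.4 -0.3 -2.1] open 0.0123 deckTCP [0.0029 0.0008 0.0552]
F deck [-1.4  0.3 -1.6] [-0.52  0.17 -0.01]
time: 10.2
tool_pos: [0.553, -0.147, 0.1353]
tool_rot: [1.565, 1.049, 1.347]
contact_force: [-13.4, -11.9, 27.1]
opening: 0.0117
t 10.2 q [-0.636  0.625  1.516  0.499  1.266 -0.635] F [-13.4 -11.9  27.1] open 0.0117 deckTCP [0.003  0.0007 0.052 ]
F deck [ 1.  10.5 30.8] [0.38 1.85 1.04]
```

Collar is seated (31 N axial, at the expected height). Relieve, release, retract.

```bash
python3 -m creep '[{"translation":[-0.001,0,0],"twist":[0,0,0],"hand":20},{"translation":[-0.001,0,0],"twist":[0,0,0],"hand":40},{"translation":[-0.001,0,0],"twist":[0,0,0],"hand":45},{"translation":[-0.001,0,0],"twist":[0,0,0],"hand":45},{"translation":[-0.001,0,0],"twist":[0,0,0],"hand":45}]'
python3 -m creep '[{"translation":[-0.03,0,0],"twist":[0,0,0],"hand":45},{"translation":[-0.08,0,0],"twist":[0,0,0],"hand":60},{"translation":[-0.13,0,0],"twist":[0,0,0],"hand":80},{"translation":[-0.16,0.02,0],"twist":[0,0,0],"hand":95},{"translation":[-0.16,0.02,0],"twist":[0,0,0],"hand":95}]'
python3 - <<'E'
from h import *
s=st();out=[]
for n in("scene","side"):
    im=robot.read_camera(n);cv2.imwrite(f"pics/{n}3.png",im);P=proj(n,[deck([0,0,.012]),deck([0,0,.07])]);print(n,P.round(1).tolist())
    x,y=(P[0].round().astype(int)-[35,50]);print(x,y)
    out.append(cv2.resize(im[y:y+80,x:x+65],None,fx=6,fy=6,interpolation=cv2.INTER_CUBIC))
cv2.imwrite("pics/ins3.png",np.hstack(out))
# carton approach
y=.1784
for yw in(y+np.pi/2,y-np.pi/2): move(vert(yw),[.4237,.3219,.22])
E
```

```text
time: 10.7
tool_pos: [0.5529, -0.1472, 0.1359]
tool_rot: [1.566, 1.049, 1.348]
contact_force: [0.3, -0.9, -1.2]
opening: 0.0405
time: 11.2
tool_pos: [0.5403, -0.2094, 0.2896]
tool_rot: [1.548, 1.052, 1.332]
contact_force: [-0.0, -0.2, 0.6]
opening: 0.0688
t 11.2 q [-0.73   0.511  1.258  0.453  1.629 -0.546] F [-0.  -0.2  0.6] open 0.0688 deckTCP [ 0.0249 -0.0005  0.2175]
scene [[227.1, 257.5], [209.4, 244.3]]
192 207
side [[348.6, 216.7], [359.4, 202.7]]
314 167
shift [0.3007, 0.3952, -0.2277] twist [-1.9155, 0.5133, -0.3366]
shift [0.3007, 0.3952, -0.2277] twist [1.1468, -0.3027, -0.4615]
```

View pics/ins3.png

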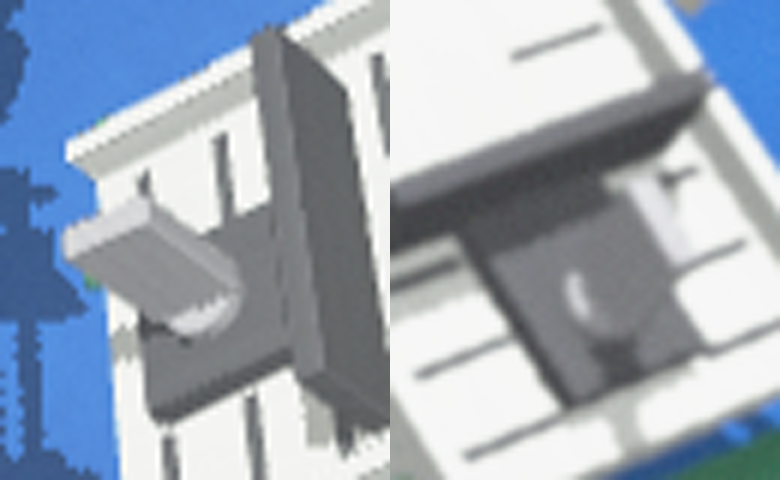

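The pin stands in the eyelet, collar on the flange in both views (scene (205,300), side (600,300)). Now the carton: joint fit, then travel high.

Run:
```python
from h import *
x=[.4237,.3219,.1784]
def flat(x,k): return np.array([x[0],x[1],0])+R.from_euler('z',x[2]).as_matrix()@np.array(k)
sd=np.array([(18,173),(82,140),(116,150),(50,187),(55,238)])/2.2+[140,105]
ks=[(-.05,.028,.07),(.05,.028,.07),(.05,-.028,.07),(-.05,-.028,.07),(-.05,-.028,0)]
print((np.array([proj("side",flat(x,k))[0] for k in ks])-sd).round(1).tolist())
move(vert(.1784+np.pi/2),[.46,.1,.38])
```

```text
[[-1.1, -0.4], [-1.2, -1.9], [-0.5, -0.6], [0.8, -0.3], [2.4, 0.9]]
shift [0.0582, 0.2937, -0.1436] twist [-1.9155, 0.5133, -0.3366]
```

```bash
python3 -m creep '[{"translation":[-0.03,0.03,-0.01],"twist":[-0.13,0.035,-0.02],"hand":100},{"translation":[-0.04,0.07,-0.03],"twist":[-0.26,0.07,-0.045],"hand":100},{"translation":[-0.03,0.11,-0.05],"twist":[-0.4,0.105,-0.07],"hand":100},{"translation":[-0.02,0.15,-0.07],"twist":[-0.53,0.14,-0.095],"hand":100},{"translation":[0,0.19,-0.09],"twist":[-0.66,0.175,-0.115],"hand":100}]'
python3 -c "
from h import *
s=st();print(s['tool_pos']);move(vert(.1784+np.pi/2),[.4237,.3219,.25])"
```

```text
time: 11.8
tool_pos: [0.4859, -0.0262, 0.3784]
tool_rot: [1.212, 1.194, 1.694]
contact_force: [1.0, 0.4, -0.2]
opening: 0.0913
t 11.8 q [-0.409  0.266  1.341  0.326  1.724 -0.872] F [ 1.   0.4 -0.2] open 0.0913 deckTCP [0.2138 0.0926 0.2109]
[ 0.48592715 -0.0262147   0.37835839]
shift [0.2492, 0.2699, 0.081] twist [-1.2511, 0.3371, -0.22]
```

```bash
python3 -m creep '[{"translation":[0.02,0.045,0.015],"twist":[-0.13,0.035,-0.02],"hand":100},{"translation":[0.06,0.09,0.03],"twist":[-0.26,0.07,-0.045],"hand":100},{"translation":[0.09,0.125,0.04],"twist":[-0.4,0.105,-0.07],"hand":100},{"translation":[0.12,0.16,0.05],"twist":[-0.53,0.14,-0.095],"hand":100},{"translation":[0.15,0.19,0.06],"twist":[-0.66,0.175,-0.115],"hand":100}]'
python3 -c "
from h import *
s=st();print(s['tool_pos']);move(vert(.1784+np.pi/2),[.4237,.3219,.25])"
```

```text
time: 12.3
tool_pos: [0.4449, 0.2103, 0.3111]
tool_rot: [0.871, 1.382, 2.033]
contact_force: [2.0, 0.0, 0.8]
opening: 0.0916
t 12.3 q [ 0.176  0.25   1.502  0.182  1.445 -1.014] F [2.  0.  0.8] open 0.0916 deckTCP [0.3723 0.1844 0.0418]
[0.44487167 0.21026284 0.31106168]
shift [0.0805, 0.0536, 0.0854] twist [-0.5853, 0.1601, -0.1044]
```

```bash
python3 -m creep '[{"translation":[0.02,0.014,0.022],"twist":[-0.14,0.04,-0.025],"hand":100},{"translation":[0.04,0.027,0.043],"twist":[-0.29,0.08,-0.05],"hand":100},{"translation":[0.06,0.04,0.064],"twist":[-0.43,0.12,-0.075],"hand":100},{"translation":[0.08,0.054,0.085],"twist":[-0.585,0.16,-0.104],"hand":100},{"translation":[0.08,0.054,0.085],"twist":[-0.585,0.16,-0.104],"hand":100}]'
python3 - <<'E'
from h import *
s=st();T=wristT(s);im=robot.read_camera("wrist");cv2.imwrite("pics/w4.png",im)
def flat(x,k): return np.array([x[0],x[1],0])+R.from_euler('z',x[2]).as_matrix()@np.array(k)
print([proj("wrist",flat([.4237,.3219,.1784],(a*.05,b*.028,.07)),T)[0].round().tolist() for a,b in((-1,-1),(-1,1),(1,1),(1,-1))])
move(vert(.1784+np.pi/2),[.4237,.3219,.046])
E
```

```text
time: 12.8
tool_pos: [0.4198, 0.3242, 0.2463]
tool_rot: [1.86, 1.563, -2.665]
contact_force: [0.4, -0.0, -1.1]
opening: 0.0919
t 12.8 q [ 0.513  0.36   1.512  0.     1.277 -1.245] F [ 0.4 -0.  -1.1] open 0.0919 deckTCP [ 0.4314  0.2338 -0.0671]
[[247.0, 146.0], [304.0, 147.0], [301.0, 242.0], [249.0, 241.0]]
shift [0.2017, -0.0038, -0.001] twist [0.0059, -0.0021, -0.0056]
```

View pics/w4.png

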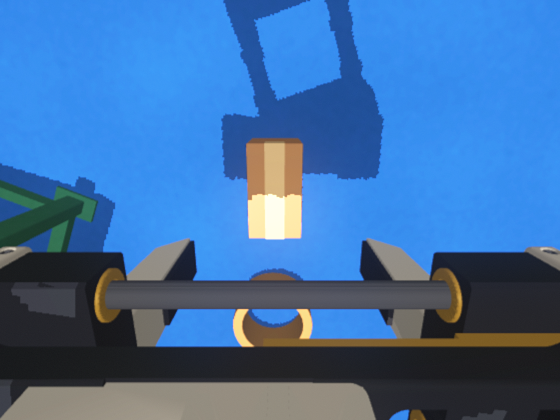

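Carton top seen at (247–302, 143–239), matching the prediction to about 3 px. Descend and grip.

```bash
python3 -m creep '[{"translation":[0.045,-0.002,-0.001],"twist":[0.006,0,-0.006],"hand":100},{"translation":[0.09,-0.002,-0.001],"twist":[0.006,0,-0.006],"hand":100},{"translation":[0.135,-0.002,-0.001],"twist":[0.006,0,-0.006],"hand":100},{"translation":[0.175,-0.002,-0.001],"twist":[0.006,0,-0.006],"hand":100},{"translation":[0.2,-0.002,-0.001],"twist":[0.006,0,-0.006],"hand":100}]'
python3 -m creep '[{"translation":[0,0,0],"twist":[0,0,0],"hand":40},{"translation":[0,0,0],"twist":[0,0,0],"hand":40},{"translation":[0,0,0],"twist":[0,0,0],"hand":40},{"translation":[0,0,0],"twist":[0,0,0],"hand":40},{"translation":[0,0,0],"twist":[0,0,0],"hand":40}]' 12
python3 -m creep '[{"translation":[0,0,0],"twist":[0,0,0],"hand":40},{"translation":[0,0,0],"twist":[0,0,0],"hand":40},{"translation":[0,0,0],"twist":[0,0,0],"hand":40}]' 25
python3 -c "
from h import *
s=st();print(s['tool_pos'])"
```

```text
time: 13.35
tool_pos: [0.4208, 0.3195, 0.0445]
tool_rot: [2.247, 1.565, -2.29]
contact_force: [-0.5, -0.1, -0.0]
opening: 0.0918
time: 13.85
tool_pos: [0.4215, 0.3199, 0.0459]
tool_rot: [2.495, 1.568, -2.042]
contact_force: [0.8, 0.2, 1.3]
opening: 0.0564
time: 14.15
tool_pos: [0.4213, 0.3199, 0.0459]
tool_rot: [2.46, 1.567, -2.077]
contact_force: [-0.5, 0.1, -0.3]
opening: 0.056
t 14.15 q [ 0.505  0.605  1.748 -0.003  0.792 -1.239] F [-0.5  0.1 -0.3] open 0.056 deckTCP [ 0.3278  0.2314 -0.2388]
[0.42131869 0.31987685 0.04589071]
```

```bash
python3 -m creep '[{"translation":[-0.04,0,0],"twist":[0,0,0],"hand":40},{"translation":[-0.09,0,0],"twist":[0,0,0],"hand":40},{"translation":[-0.14,0,0],"twist":[0,0,0],"hand":40},{"translation":[-0.19,0,0],"twist":[0,0,0],"hand":40},{"translation":[-0.24,0,0],"twist":[0,0,0],"hand":40}]'
python3 -c "
from h import *
s=st();move(toolR(-D[:,2],-D[:,1]),deck([.145,0,.2]))"
```

```text
time: 14.65
tool_pos: [0.4211, 0.3203, 0.2878]
tool_rot: [2.385, 1.567, -2.152]
contact_force: [0.7, 1.3, -3.0]
opening: 0.056
t 14.65 q [ 0.506  0.326  1.447 -0.002  1.373 -1.239] F [ 0.7  1.3 -3. ] open 0.056 deckTCP [ 0.4491  0.2317 -0.0295]
shift [-0.0456, -0.068, -0.4383] twist [1.9136, -0.5176, 0.3428]
```

```bash
python3 -m creep '[{"translation":[-0.03,0,-0.02],"twist":[0.12,-0.035,0.02],"hand":40},{"translation":[-0.06,0,-0.055],"twist":[0.25,-0.07,0.045],"hand":40},{"translation":[-0.09,0,-0.09],"twist":[0.38,-0.1,0.07],"hand":40},{"translation":[-0.11,0,-0.13],"twist":[0.51,-0.14,0.09],"hand":40},{"translation":[-0.11,-0.01,-0.17],"twist":[0.64,-0.175,0.115],"hand":40}]'
python3 -c "
from h import *
s=st();print(s['tool_pos']);move(toolR(-D[:,2],-D[:,1]),deck([.145,0,.2]))"
```

```text
time: 15.15
tool_pos: [0.4608, 0.1539, 0.4016]
tool_rot: [0.893, 1.368, 1.993]
contact_force: [1.0, 0.7, -3.4]
opening: 0.0558
t 15.15 q [ 0.048  0.215  1.309  0.19   1.69  -1.036] F [ 1.   0.7 -3.4] open 0.0558 deckTCP [0.3729 0.1565 0.1459]
[0.46082036 0.15391078 0.40158904]
shift [0.0106, -0.2135, -0.1836] twist [1.2719, -0.3369, 0.2273]
```

```bash
python3 -m creep '[{"translation":[-0.01,-0.03,-0.025],"twist":[0.13,-0.035,0.02],"hand":40},{"translation":[-0.01,-0.06,-0.055],"twist":[0.26,-0.07,0.045],"hand":40},{"translation":[-0.01,-0.09,-0.08],"twist":[0.39,-0.1,0.07],"hand":40},{"translation":[-0.01,-0.12,-0.105],"twist":[0.52,-0.14,0.09],"hand":40},{"translation":[0,-0.15,-0.13],"twist":[0.65,-0.175,0.115],"hand":40}]'
python3 -c "
from h import *
s=st();print(s['tool_pos']);move(toolR(-D[:,2],-D[:,1]),deck([.145,0,.17]))"
```

```text
time: 15.65
tool_pos: [0.5345, -0.0282, 0.3618]
tool_rot: [1.229, 1.183, 1.658]
contact_force: [1.7, 0.1, -2.3]
opening: 0.0558
t 15.65 q [-0.386  0.362  1.253  0.347  1.703 -0.8  ] F [ 1.7  0.1 -2.3] open 0.0558 deckTCP [0.2131 0.0448 0.1923]
[ 0.5344731  -0.02823737  0.36181567]
shift [0.027, -0.0801, 0.0015] twist [0.6173, -0.1584, 0.1106]
```

```bash
python3 -m creep '[{"translation":[0.005,-0.02,0],"twist":[0.13,-0.035,0.02],"hand":40},{"translation":[0.01,-0.04,0],"twist":[0.27,-0.07,0.045],"hand":40},{"translation":[0.015,-0.06,0.001],"twist":[0.41,-0.105,0.07],"hand":40},{"translation":[0.02,-0.08,0.0015],"twist":[0.54,-0.14,0.1],"hand":40},{"translation":[0.027,-0.08,0.0015],"twist":[0.617,-0.158,0.11],"hand":40}]'
python3 -c "
from h import *
s=st();move(toolR(-D[:,2],-D[:,1]),deck([.125,0,.056]))"
```

```text
time: 16.15
tool_pos: [0.5679, -0.0871, 0.306]
tool_rot: [1.58, 1.048, 1.351]
contact_force: [0.2, 0.5, -3.6]
opening: 0.0558
t 16.15 q [-0.537  0.439  1.332  0.495  1.551 -0.364] F [ 0.2  0.5 -3.6] open 0.0558 deckTCP [ 0.1418 -0.0006  0.169 ]
shift [0.113, -0.0167, -0.0005] twist [-0.0084, -0.0002, 0.0004]
```

```bash
python3 -m creep '[{"translation":[0.03,-0.013,0],"twist":[-0.008,0,0],"hand":40},{"translation":[0.06,-0.013,0],"twist":[-0.008,0,0],"hand":40},{"translation":[0.09,-0.013,0],"twist":[-0.008,0,0],"hand":40},{"translation":[0.11,-0.013,0],"twist":[-0.008,0,0],"hand":40},{"translation":[0.113,-0.013,0],"twist":[-0.008,0,0],"hand":40}]'
python3 -m creep '[{"translation":[0.003,0,0],"twist":[0,0,0],"hand":40},{"translation":[0.006,0,0],"twist":[0,0,0],"hand":40},{"translation":[0.008,0,0],"twist":[0,0,0],"hand":40},{"translation":[0.008,0,0],"twist":[0,0,0],"hand":40}]'
python3 -c "
from h import *
s=st();print('F deck',(D.T@s['contact_force']).round(1));move(toolR(-D[:,2],-D[:,1]),deck([.11,0,.047]))"
```

```text
time: 16.65
tool_pos: [0.5763, -0.0415, 0.1991]
tool_rot: [1.582, 1.047, 1.362]
contact_force: [0.2, 0.1, -2.8]
opening: 0.0561
time: 17.05
tool_pos: [0.5777, -0.0388, 0.194]
tool_rot: [1.576, 1.048, 1.355]
contact_force: [-1.9, -4.3, 4.4]
opening: 0.0559
t 17.05 q [-0.454  0.524  1.516  0.531  1.28  -0.436] F [-1.9 -4.3  4.4] open 0.0559 deckTCP [0.1284 0.0003 0.0474]
F deck [-1.8  0.9  6.1]
shift [0.0004, -0.0184, 0.0003] twist [-0.0007, -0.0025, 0.0007]
```

Bottom is on the lane. Slide down towards the fence.

```bash
python3 -m creep '[{"translation":[-0.001,-0.006,0],"twist":[0,0,0],"hand":40},{"translation":[-0.001,-0.011,0],"twist":[0,0,0],"hand":40},{"translation":[-0.001,-0.015,0],"twist":[0,0,0],"hand":40},{"translation":[-0.001,-0.018,0],"twist":[0,0,0],"hand":40}]'
python3 -c "
from h import *
s=st();print('F deck',(D.T@s['contact_force']).round(1))"
```

```text
time: 17.45
tool_pos: [0.574, -0.0549, 0.1853]
tool_rot: [1.577, 1.048, 1.356]
contact_force: [-1.2, 0.7, -2.7]
opening: 0.0559
t 17.45 q [-0.482  0.537  1.521  0.527  1.278 -0.466] F [-1.2  0.7 -2.7] open 0.0559 deckTCP [0.1097 0.0004 0.0481]
F deck [-1.   1.4 -2.6]
```

```bash
python3 -m creep '[{"translation":[0.001,-0.002,0],"twist":[0,0,0],"hand":40},{"translation":[0.001,-0.003,0],"twist":[0,0,0],"hand":40},{"translation":[0.001,-0.004,0],"twist":[0,0,0],"hand":40},{"translation":[0.001,-0.004,0],"twist":[0,0,0],"hand":40}]'
python3 -c "
from h import *
s=st();print('F deck',(D.T@s['contact_force']).round(1))"
```

```text
time: 17.85
tool_pos: [0.5738, -0.0562, 0.1836]
tool_rot: [1.576, 1.044, 1.355]
contact_force: [0.4, 6.8, 5.4]
opening: 0.0561
t 17.85 q [-0.486  0.54   1.522  0.53   1.277 -0.473] F [0.4 6.8 5.4] open 0.0561 deckTCP [0.1078 0.0003 0.0473]
F deck [8.5 1.1 1.3]
```

Fence contact (about 10 N). Release and retract.

```bash
python3 -m creep '[{"translation":[0,0,0],"twist":[0,0,0],"hand":65},{"translation":[0,0,0],"twist":[0,0,0],"hand":80},{"translation":[0,0,0],"twist":[0,0,0],"hand":90},{"translation":[0,0,0],"twist":[0,0,0],"hand":90},{"translation":[0,0,0],"twist":[0,0,0],"hand":90}]'
python3 -m creep '[{"translation":[-0.02,0,0],"twist":[0,0,0],"hand":90},{"translation":[-0.06,0,0],"twist":[0,0,0],"hand":90},{"translation":[-0.11,0,0],"twist":[0,0,0],"hand":90},{"translation":[-0.16,0,0],"twist":[0,0,0],"hand":90},{"translation":[-0.2,0,0],"twist":[0,0,0],"hand":90}]'
python3 - <<'E'
from h import *
s=st();print(s['tool_pos']);out=[]
H=deck([.003,.001,.0013])
for n in("scene","side"):
    im=robot.read_camera(n);cv2.imwrite(f"pics/{n}5.png",im)
    print(n,proj(n,[H+D@[.107+a*.05,b*.028,.07] for a,b in((-1,1),(1,1),(1,-1),(-1,-1))]).round(1).tolist())
    u=proj(n,deck([.08,0,.05]))[0].round().astype(int)-[50,60];print(u)
    out.append(cv2.resize(im[u[1]:u[1]+120,u[0]:u[0]+100],None,fx=4,fy=4,interpolation=cv2.INTER_CUBIC))
cv2.imwrite("pics/fin.png",np.hstack(out))
E
```

```text
time: 18.35
tool_pos: [0.5738, -0.0564, 0.1835]
tool_rot: [1.576, 1.045, 1.355]
contact_force: [-0.5, 0.8, 0.1]
opening: 0.0819
time: 18.85
tool_pos: [0.5519, -0.1559, 0.3591]
tool_rot: [1.572, 1.046, 1.351]
contact_force: [0.3, -0.7, -0.0]
opening: 0.0831
t 18.85 q [-0.65   0.446  1.178  0.48   1.734 -0.402] F [ 0.3 -0.7 -0. ] open 0.0831 deckTCP [ 1.071e-01 -1.000e-04  2.503e-01]
[ 0.5519351  -0.15586801  0.35907184]
scene [[233.5, 218.9], [278.2, 195.7], [283.0, 218.9], [236.3, 242.3]]
[200 172]
side [[332.6, 182.4], [307.9, 143.9], [329.5, 137.3], [354.3, 174.7]]
[285 116]
```

View pics/fin.png

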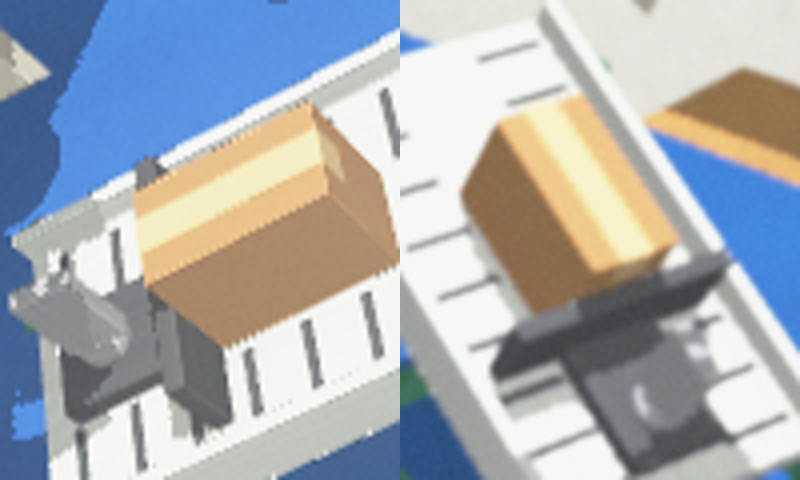

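The carton lies flat and square against the fence. Scene corners (135,192) and (310,103) are within about 2 px of the predicted pose. The pin is seated, and the gripper is clear.

```bash
python3 -m creep '[{"translation":[0,0,0],"twist":[0,0,0],"hand":90},{"translation":[0,0,0],"twist":[0,0,0],"hand":90}]'; python3 -c "
from cell import robot
print(robot.hand_in())"
```

```text
time: 19.15
tool_pos: [0.5528, -0.1573, 0.3607]
tool_rot: [1.56, 1.048, 1.338]
contact_force: [0.3, -0.6, 0.4]
opening: 0.0829
the job is handed in; nothing more can be done
None
```

The lane is ready and the job is handed in at about 19 s of the 72 s allowed. `hand_in()` gives no verdict, so the final state rests on my own checks.

- **Stop:** I pushed it down until it resisted at about 17 N, with the fingertips within about 1 mm of where they should be at its end position.
- **Pin:** I pushed the flat-handled pin down until its collar met the flange (31 N along the pin). Both cameras show the collar on the flange.
- **Carton:** I slid it against the fence (about 10 N) and released it. Both cameras show it flat, right way up and square against the fence, with the scene corners I checked within about 2 px of the expected pose.
- **Other items:** I did not touch the knob-headed pin, the tape roll or the big carton, and kept clear of them. I did not re-measure them at the end.

**One disagreement:** the wrist camera placed the eyelet about 3 mm further down the slope than the fixed cameras' fit. I had partly followed it, and the scene and side views with the pin held over the hole showed that was the wrong way along the slope. I shifted the pin back about 3 mm before inserting it, and it went in with only about 2 N of side force.

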